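# Close the slide of a sprung nest and hold a brass seal blank down on its stop

### The job

Wind the handwheel clockwise by its red crank knob until the slide jaw is fully in against its stop, leaving it there. Then set the brass seal blank, flange down and stem up, into the nest on the copper sprung plunger, and press it down until its flange sits flat and firmly on the hard seats on both sides, without slamming it. The job ends holding: finish with the gripper still keeping the blank pressed down; leave the jar, the bowl and the brush where they are.

Things in the scene. Friction and masses are not known exactly. Their poses are not given: they have to be found in the camera images.
- fixture: Bench fixture on a grey base plate 140 x 320 x 12 mm, fixed; place and yaw vary. Origin: centre of the plate's underside, z up. On its y axis: nest centre at -80 mm, handwheel axis at +100 mm. The nest is a pocket 42 mm square between two dark rails, with an end wall on its -y side and the slide jaw on its +y side. No other part of it is taller than the handwheel.
- nest (a point): Centre of the nest at the height of the hard seats, 36 mm above the bench; axes as the fixture. The relaxed plunger's top stands 8 mm above this point. The pocket's walls rise straight 8 mm above the seats, then slope outwards as a lead-in to about 13 mm above them.
- seat: Fixed hard seat of the nest: aluminium ledge 40 x 12 mm, its top 36 mm above the bench, 9 to 21 mm from the nest centre towards the fixture's -y. The body's origin lies on the bench under the nest centre.
- jaw: Aluminium slide jaw, 40 mm wide, moved by the handwheel. It carries the other hard seat, a ledge 36 mm above the bench. Fully in, the ledge meets the brass guide block round the plunger (its stop), lies 9 to 21 mm from the nest centre towards the fixture's +y, and its wall closes the pocket. Origin: on the bench under the nest centre when fully in, up to 25 mm towards +y when out.
- wheel (a joint): Angle of the handwheel, rad, growing clockwise seen from above: 0 fully out, 10 fully in against the stop; the jaw moves 2.5 mm per rad. It starts between 1 and 6 and stays where it is left (friction about 0.06 N m).
- wheel_axis (a point): Point on the vertical axis of the handwheel, at the wheel's upper face, 64 mm above the bench. The wheel is a black disc of 112 mm diameter with a silver face; its hub rises 2 mm above the face.
- crank_knob (a point): Grip point on the red crank knob, an upright cylinder of 20 mm diameter and 40 mm height standing on the wheel's face, 45 mm from the wheel axis; the knob spins freely on its pin. This point lies on the knob's axis, 24 mm above its foot (88 mm above the bench) and 16 mm below its top.
- plunger (a joint): Travel of the copper sprung plunger (14 mm diameter, at the nest centre), m: 0 relaxed, grows as it is pressed down, 0.008 when the blank sits on the hard seats. The spring pushes up with about 4.5 N at first and 10.5 N at 8 mm, so it lifts the blank off the seats if let go.
- blank: Brass seal blank, about 0.13 to 0.24 kg, standing on the bench right of the fixture: a round flange of 36 mm diameter and 8 mm thickness, and on it a round stem of 22 mm diameter and 36 mm height (44 mm in all). Origin: centre of the flange's underside, z up along the stem. It and the jar may have changed places.
- jar: Bystander: small amber glass jar with a white cap, 42 mm diameter, 55 mm high. Origin: centre of its underside.
- bowl: Bystander: steel bowl, 100 mm diameter, 35 mm high, on the far side of the fixture. Origin: centre of its underside.
- brush: Bystander: small brush 150 mm long, lying far to the right. Origin: on the underside, mid length.
Mind the look-alikes: they are no part of the job. What is meant by the blank is not blue or brown, and is the smaller of those in its own colour.

How it is judged:
By the outcome, as a careful person would: the job done as asked, in the order asked, and still so for the second after the job is handed in, while the arm keeps its last pose, push and grip.
It also fails if it takes over 62 s, if anything falls off the work surface, if the arm or the gripper's body presses on something with over 40 N, if the wrist force passes 120 N, or if a joint passes its speed limit or range.

### The arm

A 6-joint arm with a two-finger parallel gripper is mounted at the origin on the work surface. World frame = base frame: x ahead of the robot, y to its left, z up, the work surface at z = 0. Lengths are in m, angles in degrees, forces in N, time in s.
With the tool pointing down it reaches from about 0.3 to 0.75 m from the base axis. Payload 8.5 kg.
Tool frame: the origin (TCP) lies midway between the tips of the shut fingers; the grasp point (between the pads) lies 19 mm behind it (env.grip_depth is the distance from the TCP to the grasp point, in m); x points along the fingers, y is the direction in which the jaws open and shut, and the axes are right-handed (so a half turn about x gives the same grasp; the last joint's range is limited). The gripper opens to 85 mm and grips with 20 to 120 N. Pads are 22 mm wide; open, the fingers measure 114 mm over their backs; the gripper's body (76 mm by 85 mm) begins 54 mm behind the grasp point. The pads swing forward as they close: fully open they stand 13 mm farther back than shut.
Start: joints at [51.721, 21.807, 74.336, -0, 83.858, -12.336], TCP at [0.241, 0.495, 0.231] pointing down, gripper open.
Joint ranges: [-178.18, 178.18], [-50.72, 133.34], [12.68, 142.11], [-81.47, 261.47], [9.98, 163.14], [-165.26, 165.26]. Speed limits (degrees/s): [136.94, 136.94, 180, 180, 180, 180].

### API

Orientations are given as a 3x3 rotation matrix whose columns are the frame's x, y, z axes.
In Python, from rig import env gives the robot as it stands.
- The arm moves only by the tool play_rows, never from a script. Its arguments are lists of equal length, an entry for each row: "travel": the shift along the world's x, y, z in cm, a list of three; "rotation": the turn, a rotation vector about the world's x, y, z in rad, a list of three; "claw": the finger opening in cm, from 0 to 8.54. A call has 1 to 12 rows; each row shifts and turns the pose as measured when the row begins; what a row does not reach is not made up. A row lasts 1/12 s, in which the tool goes at most 41.7 mm and 7.16 degrees, less where a joint would pass 70% of its speed; a pose out of reach is approached as far as the arm can. A call is refused whole if a number of a shift passes 4.17 or a number of a turn 0.125, either way. A call with a gripper value outside its range is refused whole. The fingers move at their own pace and stop on an object; "squeeze" is the grip in N (left out, the last holds). Time passes only in rows, so rows that do not move let the fingers close. It gives the time, the measured TCP pose, the force and the opening at its end, in the units of the state.
- env.observe(): the state, without advancing time (a new reading comes with each control period).
- env.get_image(name): name is "side" or "top"; returns the picture (400x640x3 uint8, red, green, blue); there is no depth.
- env.camera_info(name): a dict with "vertical_fov" (degrees; the focal length in pixels is half the picture's height over the tangent of half this angle, whatever the lens; pixels are square), "cx", "cy" (the principal point, pixels), "D" ([k1, k2, p1, p2, k3] as OpenCV has them; the pictures are not rectified), "eye" and "rotation" of the camera in the world. Camera axes: x right, y down, z forward; pixel columns grow to the right and rows downward; lengths in m; the calibration is good to about 2 mm. A picture is of the moment at which its call begins. camera_info takes no time and is no camera call.
- env.close_job(): hands the job in, once; it reports no verdict.
The state is a dict: "time_s": time; "q": joint angles; "qvel": joint speeds; "joint_efforts": joint torques, N m; "position": TCP position; "tool_rot": TCP orientation; "ft_force": force on the tool from outside, world axes, zero at the start; "wrist_torque": the same for the moment, N m; "grip_width": finger opening in m.
Only numpy, scipy, OpenCV 4.12 (cv2) and the standard library are available. Lean on these libraries where they do the work, as an engineer would, in place of code of your own. Each camera call takes 0.05 s, during which the arm holds its last target.

## Working session

There is one attempt and no reset: what is moved stays moved. The work goes in short steps, Python scripts to look and compute and a tool call to move; the robot and the scene stay as the last step left them, time stands still between calls to the robot, and variables do not carry over. Pictures are saved under pics/ and viewed, and the job is handed in when it is done.

Besides the shell and the picture viewer there is one more tool, called after "Request:" as name(argument=value, ...) on one line, values as JSON. play_rows: Moves the arm, as the interface text tells. Its arguments: {"type":"object","properties":{"travel":{"type":"array","items":{"type":"array","items":{"type":"number"}}},"rotation":{"type":"array","items":{"type":"array","items":{"type":"number"}}},"claw":{"type":"array","items":{"type":"number"}},"squeeze":{"type":"number"}},"required":["travel","rotation","claw"]}

```bash
ls; mkdir -p pics; python3 - <<'E'
from rig import env
import cv2
o=env.observe()
for k in o: print(k,o[k])
for n in("side","top"):
    im=env.get_image(n); cv2.imwrite(f"pics/{n}0.png",im[:,:,::-1]); c=env.camera_info(n); print(n,c)
print(env.grip_depth)
E
```

```text
pics
time_s 0.0
q [ 5.17208705e+01  2.18408665e+01  7.43842839e+01 -1.98643485e-04
  8.38589338e+01 -1.23363334e+01]
qvel [ 0.09075462 -0.02569099 -0.01332013  0.04784995 -0.06272334 -0.12204506]
joint_efforts [-6.68427965e-04 -4.48441958e+01 -2.31276798e+01 -1.97895438e-04
  4.66997910e-03 -1.56573858e-06]
position [0.24043202 0.4943376  0.23071571]
tool_rot [[-9.06428588e-04  4.37472591e-01  8.99231289e-01]
 [-1.15416197e-03  8.99230602e-01 -4.37473420e-01]
 [-9.99998923e-01 -1.43439697e-03 -3.10174096e-04]]
ft_force [ 0.29865963  0.7040791  -0.40681138]
wrist_torque [0.03663158 0.00440997 0.06205246]
grip_width 0.08512686260712811
side {'vertical_fov': 44.167595626202534, 'cx': 322.47776123456663, 'cy': 201.88699807443095, 'D': array([-0.02707377,  0.        ,  0.        ,  0.        ,  0.        ]), 'eye': array([ 0.50115525, -0.77571421,  0.89843342]), 'rotation': array([[ 0.999827  , -0.008822  ,  0.0163753 ],
       [-0.01754163, -0.74000746,  0.67236988],
       [ 0.0061862 , -0.6725408 , -0.74003419]])}
top {'vertical_fov': 44.79389880922879, 'cx': 323.43664758205944, 'cy': 194.90808966085632, 'D': array([-0.07140523,  0.        ,  0.        ,  0.        ,  0.        ]), 'eye': array([ 0.45708651, -0.05141889,  1.07231656]), 'rotation': array([[ 2.01140831e-03, -9.97910996e-01,  6.45724217e-02],
       [-9.99826533e-01, -8.11209814e-04,  1.86076993e-02],
       [-1.85164459e-02, -6.45986482e-02, -9.97739523e-01]])}
0.0187
```

View pics/side0.png

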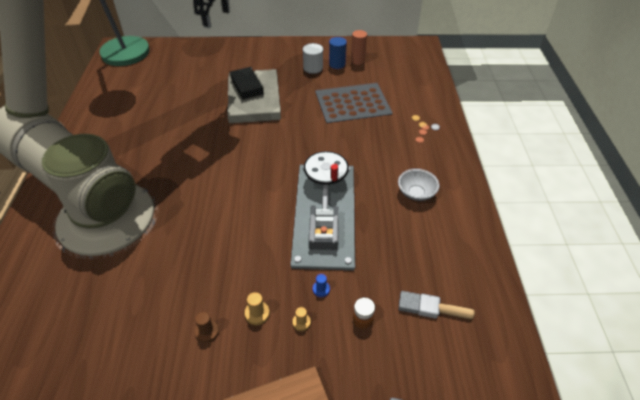

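View pics/top0.png

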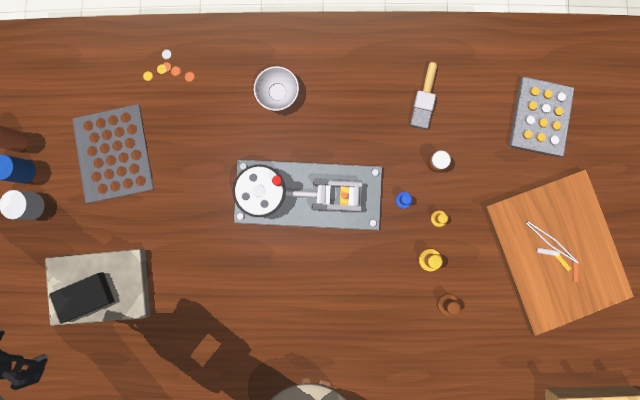

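Candidates for the blank in the top picture are small brass (439,218), large brass (430,261), blue (404,200) and brown (450,304). By the description it is the small brass one. I'll check that in a close crop, together with the fixture.

```bash
python3 - <<'E'
import cv2
t=cv2.imread("pics/top0.png"); s=cv2.imread("pics/side0.png")
cv2.imwrite("pics/c1.png",cv2.resize(t[150:240,225:390],None,fx=4.8,fy=4.8,interpolation=cv2.INTER_CUBIC))
cv2.imwrite("pics/c2.png",cv2.resize(t[180:320,380:480],None,fx=4,fy=4,interpolation=cv2.INTER_CUBIC))
cv2.imwrite("pics/c3.png",cv2.resize(s[260:350,180:390],None,fx=3.8,fy=3.8,interpolation=cv2.INTER_CUBIC))
E
```

```text
(no output)
```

View pics/c1.png

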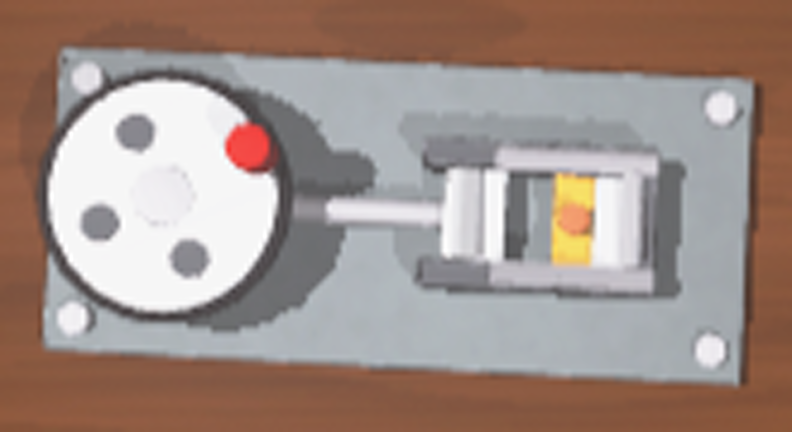

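View pics/c2.png

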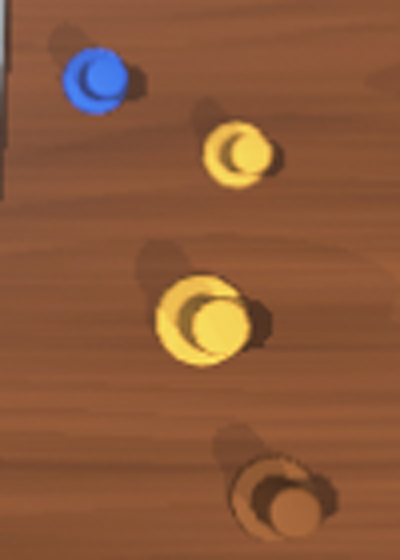

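View pics/c3.png

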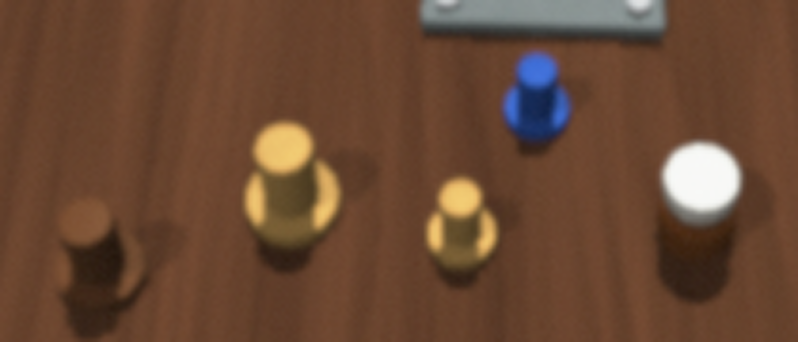

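The crops confirm it. The small brass blank has its stem top at c2 (251,154), i.e. top (442.7,218.5). The fixture's plate corners, wheel, red knob and plunger are all clear in c1.

```bash
cat > h.py <<'E'
import numpy as np, cv2
from rig import env
def cam(n):
    c=env.camera_info(n); f=200/np.tan(np.radians(c["vertical_fov"]/2))
    K=np.array([[f,0,c["cx"]],[0,f,c["cy"]],[0,0,1.]]); return K,np.array(c["D"]),np.array(c["eye"]),np.array(c["rotation"])
def px2w(n,uv,z):
    K,D,e,R=cam(n); p=cv2.undistortPoints(np.array([[uv]],float),K,D)[0,0]
    d=R@np.array([p[0],p[1],1]); return e+d*(z-e[2])/d[2]
def w2px(n,P):
    K,D,e,R=cam(n); return cv2.projectPoints(np.atleast_2d(np.array(P,float)),cv2.Rodrigues(R.T)[0],-R.T@e,K,D)[0][:,0]
E
python3 - <<'E'
from h import *
np.set_printoptions(precision=4,suppress=True)
c1=lambda x,y:(225+(x+.5)/4.8-.5,150+(y+.5)/4.8-.5)
c2=lambda x,y:(380+(x+.5)/4-.5,180+(y+.5)/4-.5)
c3=lambda x,y:(180+(x+.5)/3.8-.5,260+(y+.5)/3.8-.5)
C=[px2w("top",c1(*p),.012)for p in[(62,48),(753,80),(740,384),(42,348)]]
C=np.array(C)[:,:2];print(C, C.mean(0))
# model corners: image TL=(+x,+y), TR=(+x,-y)
M=np.array([[.07,.16],[.07,-.16],[-.07,-.16],[-.07,.16]])
A,B=M,C-C.mean(0); yaw=np.arctan2((A[:,0]*B[:,1]-A[:,1]*B[:,0]).sum(),(A*B).sum()); print("yaw",np.degrees(yaw))
R=np.array([[np.cos(yaw),-np.sin(yaw)],[np.sin(yaw),np.cos(yaw)]]);c=C.mean(0)
print("res",B-M@R.T)
print("nest",c+R@[0,-.08],"meas plunger",px2w("top",c1(574,219),.044))
print("axis",c+R@[0,.1],"meas wheel",px2w("top",c1(166,194),.064),px2w("top",c1(163,194),.066))
print("knob",px2w("top",c1(250,148),.104))
print("blank top",px2w("top",c2(251,154),.044),"flange",px2w("top",c2(238,155),.008),"side",px2w("side",c3(460,197),.044))
print("big",px2w("top",c2(220,326),.06),"blue",px2w("top",c2(106,74),.044),"jar",px2w("top",(441,160),.055))
E
```

```text
[[ 0.6039  0.1587]
 [ 0.5888 -0.159 ]
 [ 0.4501 -0.1523]
 [ 0.4657  0.166 ]] [0.5271 0.0033]
yaw -2.78106106564112
res [[-0.0009 -0.0011]
 [-0.0004  0.0009]
 [ 0.0006  0.0007]
 [ 0.0008 -0.0005]]
nest [ 0.5232 -0.0766] meas plunger [ 0.523  -0.0763  0.044 ]
axis [0.532  0.1032] meas wheel [0.5325 0.1018 0.064 ] [0.5323 0.1028 0.066 ]
knob [0.5488 0.0606 0.104 ]
blank top [ 0.4746 -0.2842  0.044 ] flange [ 0.4747 -0.2852  0.008 ] side [ 0.4725 -0.2876  0.044 ]
big [ 0.3852 -0.2635  0.06  ] blue [ 0.5169 -0.2076  0.044 ] jar [ 0.597  -0.2805  0.055 ]
```

Request:
play_rows(travel=[[2.3,-3.3,0],[2.3,-3.3,0],[2.3,-3.3,0],[2.3,-3.3,0],[2.3,-3.3,0],[2.3,-3.3,0],[2.3,-3.3,0],[2.3,-3.3,0],[2.3,-3.3,0],[2.3,-3.3,0],[2.3,-3.3,0],[2.3,-3.3,0]], rotation=[[0,0,0],[0,0,0],[0,0,0],[0,0,0],[0,0,0],[0,0,0],[0,0,0],[0,0,0],[0,0,0],[0,0,0],[0,0,0],[0,0,0]], claw=[6,6,6,6,6,6,6,6,6,6,6,6], squeeze=25)

```text
time_s: 1.1
position: [0.5169, 0.0855, 0.2274]
tool_rot: [[-0.008, 0.425, 0.905], [-0.002, 0.905, -0.425], [-1.0, -0.005, -0.006]]
ft_force: [-0.3, 1.1, -0.2]
grip_width: 0.0596
```

Request:
play_rows(travel=[[1.6,-1.25,-1],[1.6,-1.25,-1],[0,0,-2.5],[0,0,-2.5],[0,0,-2]], rotation=[[0.002,-0.008,0],[0,0,0],[0,0,0],[0,0,0],[0,0,0]], claw=[6,6,6,6,6])

```text
time_s: 1.52
position: [0.5561, 0.0497, 0.1361]
tool_rot: [[0.009, 0.435, 0.9], [-0.002, 0.9, -0.435], [-1.0, 0.002, 0.009]]
ft_force: [0.6, -0.3, -0.3]
grip_width: 0.0598
```

```bash
python3 - <<'E'
from h import *
np.set_printoptions(precision=4,suppress=True)
im=env.get_image("top")[:,:,::-1]; s=env.get_image("side")[:,:,::-1]
a=cv2.resize(im[140:250,220:360],None,fx=4,fy=4,interpolation=cv2.INTER_CUBIC)
b=cv2.resize(s[80:190,270:390],None,fx=4,fy=4,interpolation=cv2.INTER_CUBIC)
cv2.imwrite("pics/k1.png",a); cv2.imwrite("pics/k2.png",b)
o=env.observe(); print(o["position"],o["tool_rot"],o["ft_force"],o["time_s"],o["q"])
E
```

```text
[0.5545 0.0503 0.1347] [[ 0.0028  0.435   0.9004]
 [-0.0014  0.9004 -0.435 ]
 [-1.     -0.0001  0.0031]] [ 0.0278 -0.4448  0.3529] 1.6167 [ -6.9748  27.4433  82.1365  -0.0637  70.2534 -71.1684]
```

View pics/k1.png

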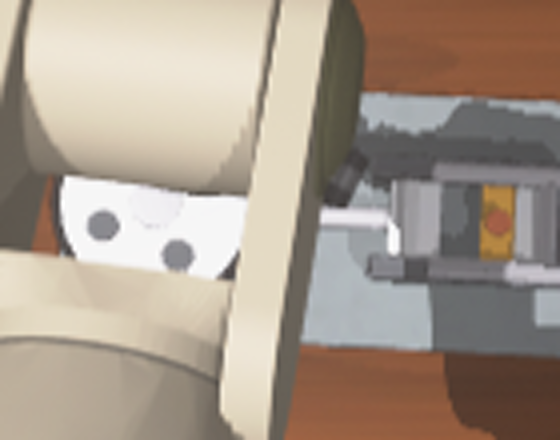

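View pics/k2.png

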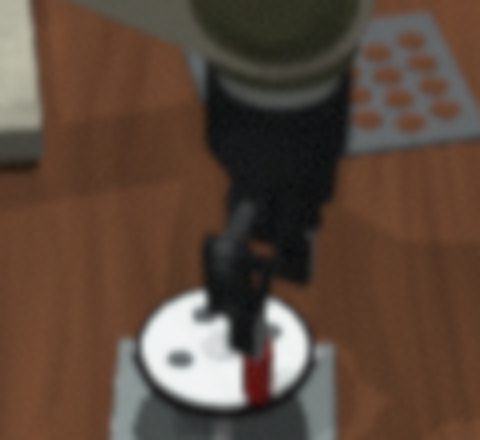

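Request:
play_rows(travel=[[-0.57,1.0,0],[0,0,0],[0,0,-1.5],[0,0,-1.5],[0,0,-1.5],[0,0,-1],[0,0,0],[0,0,0]], rotation=[[0.001,0.003,0],[0,0,0],[0,0,0],[0,0,0],[0,0,0],[0,0,0],[0,0,0],[0,0,0]], claw=[6,6,6,6,6,6,6,6])

```text
time_s: 2.28
position: [0.5515, 0.0641, 0.088]
tool_rot: [[0.015, 0.431, 0.902], [-0.002, 0.902, -0.431], [-1.0, 0.005, 0.014]]
ft_force: [0.9, -0.2, 0.2]
grip_width: 0.06
```

```bash
python3 - <<'E'
from h import *
np.set_printoptions(precision=4,suppress=True)
s=env.get_image("side")[:,:,::-1]
b=cv2.resize(s[100:220,270:390],None,fx=4,fy=4,interpolation=cv2.INTER_CUBIC)
cv2.imwrite("pics/k3.png",b)
o=env.observe(); print(o["position"],o["ft_force"],o["time_s"])
E
```

```text
[0.5515 0.064  0.0881] [-0.0899 -0.0476 -0.1495] 2.3333
```

View pics/k3.png

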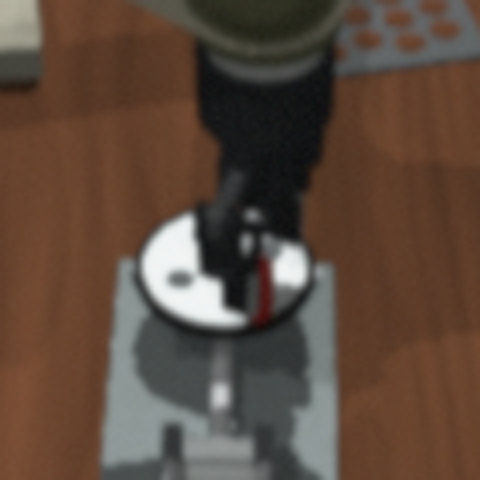

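Request:
play_rows(travel=[[-0.25,-0.34,-0.7],[0,0,-0.6],[0,0,0],[0,0,0],[0,0,0],[0,0,0],[0,0,0],[0,0,0]], rotation=[[0.002,0.015,0],[0,0,0],[0,0,0],[0,0,0],[0,0,0],[0,0,0],[0,0,0],[0,0,0]], claw=[6,6,1,1,1,1,1,1], squeeze=25)

```text
time_s: 3.0
position: [0.5499, 0.0604, 0.0766]
tool_rot: [[0.003, 0.431, 0.902], [0.0, 0.902, -0.431], [-1.0, 0.002, 0.003]]
ft_force: [0.0, 0.4, -1.0]
grip_width: 0.0191
```

```bash
cat > circ.py <<'E'
from h import *
import sys
def rows(n,step,ax=(0.5322,0.1028),r=0.045):
    o=env.observe(); p=o["position"]; a0=np.arctan2(p[1]-ax[1],p[0]-ax[0]); x=o["tool_rot"][:,0]
    rr=np.hypot(p[0]-ax[0],p[1]-ax[1])
    print("ang",np.degrees(a0),"r",rr,"z",p[2],"f",np.round(o["ft_force"],1),"tau",np.round(o["wrist_torque"],2),"fix rot",np.round([-x[1],x[0],0],3),"w",o["grip_width"],"t",o["time_s"], "q6",o["q"][5])
    P=p[:2]; out=[]
    for k in range(1,n+1):
        T=np.array(ax)+r*np.array([np.cos(a0-step*k),np.sin(a0-step*k)])
        d=(T-P)*100; d=np.round(d,2); out.append([float(d[0]),float(d[1]),0]); P=P+d/100
    out[0][2]=round(float(.0760-p[2])*100,2)
    print(out)
rows(int(sys.argv[1]),float(sys.argv[2]))
E
python3 circ.py 12 0.1
```

```text
ang -67.34238296423626 r 0.04596920305119335 z 0.07663682020438341 f [ 0.   0.4 -1. ] tau [ 0.    0.   -0.01] fix rot [-0.     0.003  0.   ] w 0.019054819550631638 t 3.0 q6 -70.50333827184703
[[-0.46, -0.06, -0.06], [-0.44, -0.11, 0], [-0.44, -0.07, 0], [-0.45, -0.02, 0], [-0.45, 0.03, 0], [-0.44, 0.07, 0], [-0.44, 0.11, 0], [-0.42, 0.16, 0], [-0.41, 0.19, 0], [-0.38, 0.24, 0], [-0.36, 0.27, 0], [-0.32, 0.31, 0]]
```

Request:
play_rows(travel=[[-0.46,-0.06,0],[-0.44,-0.11,0],[-0.44,-0.07,0],[-0.45,-0.02,0],[-0.45,0.03,0],[-0.44,0.07,0]], rotation=[[0,0.003,0],[0,0,0],[0,0,0],[0,0,0],[0,0,0],[0,0,0]], claw=[1,1,1,1,1,1])

```text
time_s: 3.5
position: [0.5228, 0.058, 0.0766]
tool_rot: [[0.004, 0.431, 0.902], [-0.0, 0.902, -0.431], [-1.0, 0.001, 0.004]]
ft_force: [2.4, 2.3, -2.6]
grip_width: 0.0194
```

```bash
python3 circ.py 12 0.1
```

```text
ang -101.88756090993671 r 0.045806539317469884 z 0.0766358903964728 f [ 2.4  2.3 -2.6] tau [ 0.41 -0.4   0.06] fix rot [0.    0.004 0.   ] w 0.019442824011946823 t 3.5 q6 -71.02646485954949
[[-0.42, 0.19, -0.06], [-0.42, 0.16, 0], [-0.4, 0.2, 0], [-0.39, 0.24, 0], [-0.35, 0.27, 0], [-0.33, 0.31, 0], [-0.29, 0.34, 0], [-0.26, 0.37, 0], [-0.22, 0.39, 0], [-0.18, 0.41, 0], [-0.14, 0.43, 0], [-0.1, 0.44, 0]]
```

Request:
play_rows(travel=[[-0.42,0.19,0],[-0.42,0.16,0],[-0.4,0.2,0],[-0.39,0.24,0],[-0.35,0.27,0],[-0.33,0.31,0],[-0.29,0.34,0],[-0.26,0.37,0],[-0.22,0.39,0],[-0.18,0.41,0],[-0.14,0.43,0],[-0.1,0.44,0]], rotation=[[0,0.004,0],[0,0,0],[0,0,0],[0,0,0],[0,0,0],[0,0,0],[0,0,0],[0,0,0],[0,0,0],[0,0,0],[0,0,0],[0,0,0]], claw=[1,1,1,1,1,1,1,1,1,1,1,1])

```text
time_s: 4.5
position: [0.4877, 0.0986, 0.0767]
tool_rot: [[0.011, 0.431, 0.902], [-0.001, 0.902, -0.431], [-1.0, 0.004, 0.011]]
ft_force: [6.6, -1.8, -6.7]
grip_width: 0.0191
```

```bash
python3 circ.py 12 0.1
```

```text
ang -174.60588390145327 r 0.04474759948246286 z 0.07669832521078113 f [ 6.6 -1.8 -6.7] tau [-0.29 -1.06 -0.03] fix rot [0.001 0.011 0.   ] w 0.019118766813538444 t 4.5 q6 -66.61305507691493
[[-0.04, 0.45, -0.07], [0.02, 0.45, 0], [0.07, 0.44, 0], [0.11, 0.44, 0], [0.16, 0.42, 0], [0.2, 0.4, 0], [0.24, 0.38, 0], [0.27, 0.36, 0], [0.31, 0.33, 0], [0.34, 0.29, 0], [0.37, 0.26, 0], [0.39, 0.22, 0]]
```

Request:
play_rows(travel=[[-0.04,0.45,0],[0.02,0.45,0],[0.07,0.44,0],[0.11,0.44,0],[0.16,0.42,0],[0.2,0.4,0],[0.24,0.38,0],[0.27,0.36,0],[0.31,0.33,0],[0.34,0.29,0],[0.37,0.26,0],[0.39,0.22,0]], rotation=[[0.001,0.006,0],[0,0.005,0],[0,0,0],[0,0,0],[0,0,0],[0,0,0],[0,0,0],[0,0,0],[0,0,0],[0,0,0],[0,0,0],[0,0,0]], claw=[1,1,1,1,1,1,1,1,1,1,1,1])

```text
time_s: 5.5
position: [0.5119, 0.142, 0.0766]
tool_rot: [[-0.0, 0.429, 0.904], [-0.014, 0.903, -0.429], [-1.0, -0.012, 0.006]]
ft_force: [0.6, -4.9, -1.3]
grip_width: 0.0194
```

```bash
python3 circ.py 12 0.1
```

```text
ang 117.44587440066647 r 0.044142973427778065 z 0.07661469238939356 f [ 0.6 -4.9 -1.3] tau [-0.73 -0.22  0.  ] fix rot [ 0.014 -0.     0.   ] w 0.01942948156896766 t 5.5 q6 -61.07577057789447
[[0.37, 0.26, -0.06], [0.43, 0.15, 0], [0.43, 0.1, 0], [0.45, 0.06, 0], [0.45, 0.01, 0], [0.45, -0.03, 0], [0.44, -0.08, 0], [0.43, -0.12, 0], [0.42, -0.16, 0], [0.4, -0.2, 0], [0.38, -0.25, 0], [0.36, -0.28, 0]]
```

Request:
play_rows(travel=[[0.37,0.24,0],[0.43,0.15,0],[0.43,0.1,0],[0.45,0.06,0],[0.45,0.01,0],[0.45,-0.03,0],[0.44,-0.08,0],[0.43,-0.12,0],[0.42,-0.16,0],[0.4,-0.2,0],[0.38,-0.25,0],[0.36,-0.28,0]], rotation=[[0.007,0,0],[0.006,0,0],[0,0,0],[0,0,0],[0,0,0],[0,0,0],[0,0,0],[0,0,0],[0,0,0],[0,0,0],[0,0,0],[0,0,0]], claw=[1,1,1,1,1,1,1,1,1,1,1,1])

```text
time_s: 6.5
position: [0.5616, 0.1365, 0.0766]
tool_rot: [[-0.01, 0.426, 0.904], [-0.003, 0.905, -0.426], [-1.0, -0.007, -0.008]]
ft_force: [-3.7, -0.5, 1.5]
grip_width: 0.0193
```

```bash
python3 circ.py 12 0.1
```

```text
ang 48.86384558568829 r 0.0446857970825639 z 0.07655756141115413 f [-3.7 -0.5  1.5] tau [-0.11  0.44  0.05] fix rot [ 0.003 -0.01   0.   ] w 0.01927839549399292 t 6.5 q6 -62.674198886225
[[0.34, -0.29, -0.06], [0.29, -0.34, 0], [0.26, -0.37, 0], [0.22, -0.4, 0], [0.17, -0.41, 0], [0.14, -0.43, 0], [0.09, -0.44, 0], [0.04, -0.45, 0], [0.01, -0.45, 0], [-0.05, -0.45, 0], [-0.09, -0.44, 0], [-0.13, -0.43, 0]]
```

Request:
play_rows(travel=[[0.34,-0.29,0],[0.29,-0.34,0],[0.26,-0.37,0],[0.22,-0.4,0],[0.17,-0.41,0],[0.14,-0.43,0],[0.09,-0.44,0],[0.04,-0.45,0],[0.01,-0.45,0],[-0.05,-0.45,0],[-0.09,-0.44,0],[-0.13,-0.43,0]], rotation=[[0.003,-0.005,0],[0,-0.005,0],[0,0,0],[0,0,0],[0,0,0],[0,0,0],[0,0,0],[0,0,0],[0,0,0],[0,0,0],[0,0,0],[0,0,0]], claw=[1,1,1,1,1,1,1,1,1,1,1,1])

```text
time_s: 7.5
position: [0.574, 0.084, 0.0765]
tool_rot: [[-0.005, 0.426, 0.904], [0.004, 0.905, -0.426], [-1.0, 0.001, -0.006]]
ft_force: [-5.1, 5.2, 2.5]
grip_width: 0.0189
```

```bash
python3 circ.py 12 0.1
```

```text
ang -24.218964549064854 r 0.04587656622935196 z 0.07651245600433425 f [-5.1  5.2  2.5] tau [ 0.65  0.83 -0.03] fix rot [-0.004 -0.005  0.   ] w 0.018945213418720387 t 7.5 q6 -68.29727766187489
[[-0.28, -0.36, -0.05], [-0.25, -0.38, 0], [-0.28, -0.35, 0], [-0.31, -0.33, 0], [-0.35, -0.29, 0], [-0.37, -0.25, 0], [-0.39, -0.21, 0], [-0.42, -0.18, 0], [-0.43, -0.13, 0], [-0.44, -0.09, 0], [-0.45, -0.04, 0], [-0.45, -0.0, 0]]
```

Request:
play_rows(travel=[[-0.28,-0.36,0],[-0.25,-0.38,0],[-0.28,-0.35,0],[-0.31,-0.33,0],[-0.35,-0.29,0],[-0.37,-0.25,0],[-0.39,-0.21,0],[-0.42,-0.18,0],[-0.43,-0.13,0],[-0.44,-0.09,0],[-0.45,-0.04,0],[-0.45,0,0]], rotation=[[-0.004,-0.005,0],[0,0,0],[0,0,0],[0,0,0],[0,0,0],[0,0,0],[0,0,0],[0,0,0],[0,0,0],[0,0,0],[0,0,0],[0,0,0]], claw=[1,1,1,1,1,1,1,1,1,1,1,1])

```text
time_s: 8.5
position: [0.529, 0.0569, 0.0767]
tool_rot: [[0.01, 0.428, 0.904], [0.005, 0.904, -0.428], [-1.0, 0.009, 0.006]]
ft_force: [2.6, 7.9, -1.6]
grip_width: 0.019
```

```bash
python3 circ.py 12 0.1; python3 - <<'E'
from h import *
im=env.get_image("top")[:,:,::-1]
cv2.imwrite("pics/j1.png",cv2.resize(im[160:230,290:380],None,fx=6,fy=6,interpolation=cv2.INTER_CUBIC))
E
```

```text
ang -94.0360920955375 r 0.04600488246122814 z 0.07665340353032764 f [ 2.6  7.9 -1.6] tau [ 1.05 -0.3  -0.01] fix rot [-0.005  0.01   0.   ] w 0.018952727220007865 t 8.5 q6 -71.68815074575694
[[-0.44, 0.15, -0.07], [-0.44, 0.1, 0], [-0.43, 0.14, 0], [-0.41, 0.19, 0], [-0.39, 0.22, 0], [-0.36, 0.26, 0], [-0.34, 0.3, 0], [-0.31, 0.33, 0], [-0.27, 0.36, 0], [-0.23, 0.38, 0], [-0.2, 0.41, 0], [-0.15, 0.42, 0]]
```

View pics/j1.png

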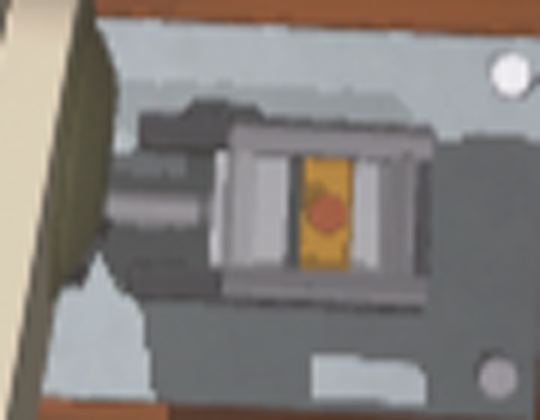

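The ledge edge is at crop x≈290 and the brass guide at 302, so about 4 mm (1.7 rad) is left.

Request:
play_rows(travel=[[-0.44,0.15,0],[-0.44,0.1,0],[-0.43,0.14,0],[-0.41,0.19,0],[-0.39,0.22,0],[-0.36,0.26,0],[-0.34,0.3,0],[-0.31,0.33,0],[-0.27,0.36,0],[-0.23,0.38,0],[-0.2,0.41,0],[-0.15,0.42,0]], rotation=[[-0.005,0.005,0],[0,0.005,0],[0,0,0],[0,0,0],[0,0,0],[0,0,0],[0,0,0],[0,0,0],[0,0,0],[0,0,0],[0,0,0],[0,0,0]], claw=[1,1,1,1,1,1,1,1,1,1,1,1])

```text
time_s: 9.55
position: [0.4895, 0.0889, 0.0767]
tool_rot: [[0.012, 0.429, 0.903], [-0.004, 0.903, -0.429], [-1.0, 0.001, 0.012]]
ft_force: [6.1, -0.4, -6.0]
grip_width: 0.0191
```

```bash
python3 circ.py 12 0.06
```

```text
ang -161.97562424661115 r 0.04489045560637315 z 0.07670770913466296 f [ 6.1 -0.4 -6. ] tau [-0.02 -0.75 -0.04] fix rot [0.004 0.012 0.   ] w 0.019050680949570364 t 9.55 q6 -67.72787682577815
[[-0.09, 0.26, -0.07], [-0.06, 0.26, 0], [-0.04, 0.27, 0], [-0.03, 0.26, 0], [-0.01, 0.27, 0], [0.0, 0.27, 0], [0.02, 0.27, 0], [0.04, 0.27, 0], [0.05, 0.26, 0], [0.07, 0.27, 0], [0.08, 0.25, 0], [0.1, 0.25, 0]]
```

Request:
play_rows(travel=[[-0.09,0.26,0],[-0.06,0.26,0],[-0.04,0.27,0],[-0.03,0.26,0],[-0.01,0.27,0],[0,0.27,0]], rotation=[[0.002,0.006,0],[0.002,0.006,0],[0,0,0],[0,0,0],[0,0,0],[0,0,0]], claw=[1,1,1,1,1,1])

```text
time_s: 10.05
position: [0.4876, 0.105, 0.0767]
tool_rot: [[0.002, 0.428, 0.904], [-0.004, 0.904, -0.428], [-1.0, -0.003, 0.004]]
ft_force: [5.7, -1.3, -6.0]
grip_width: 0.0194
```

```bash
python3 circ.py 12 0.06
```

```text
ang 177.14446583550915 r 0.044635248744306806 z 0.0766900291856589 f [ 5.7 -1.3 -6. ] tau [-0.26 -0.88 -0.03] fix rot [0.004 0.002 0.   ] w 0.01938683159452859 t 10.05 q6 -65.85600120402685
[[-0.01, 0.27, -0.07], [0.03, 0.27, 0], [0.06, 0.26, 0], [0.07, 0.26, 0], [0.08, 0.26, 0], [0.1, 0.25, 0], [0.12, 0.24, 0], [0.12, 0.24, 0], [0.15, 0.23, 0], [0.16, 0.22, 0], [0.16, 0.21, 0], [0.19, 0.2, 0]]
```

Request:
play_rows(travel=[[-0.01,0.27,0],[0.03,0.27,0],[0.06,0.26,0],[0.07,0.26,0]], rotation=[[0.004,0.002,0],[0,0,0],[0,0,0],[0,0,0]], claw=[1,1,1,1])

```text
time_s: 10.38
position: [0.4896, 0.1156, 0.0767]
tool_rot: [[0.002, 0.428, 0.904], [-0.003, 0.904, -0.428], [-1.0, -0.002, 0.003]]
ft_force: [4.3, -2.9, -3.7]
grip_width: 0.0191
```

```bash
python3 circ.py 12 0.06; python3 - <<'E'
from h import *
im=env.get_image("top")[:,:,::-1]
cv2.imwrite("pics/j2.png",cv2.resize(im[160:230,290:380],None,fx=6,fy=6,interpolation=cv2.INTER_CUBIC))
E
```

```text
ang 163.22244969739384 r 0.04446296153948043 z 0.07666025826655647 f [ 4.3 -2.9 -3.7] tau [-0.49 -0.72 -0.02] fix rot [0.003 0.002 0.   ] w 0.019077052270786717 t 10.3833 q6 -64.73176730296295
[[0.03, 0.27, -0.07], [0.11, 0.25, 0], [0.11, 0.25, 0], [0.13, 0.23, 0], [0.14, 0.23, 0], [0.16, 0.22, 0], [0.17, 0.21, 0], [0.19, 0.2, 0], [0.19, 0.19, 0], [0.2, 0.17, 0], [0.22, 0.16, 0], [0.22, 0.15, 0]]
```

View pics/j2.png

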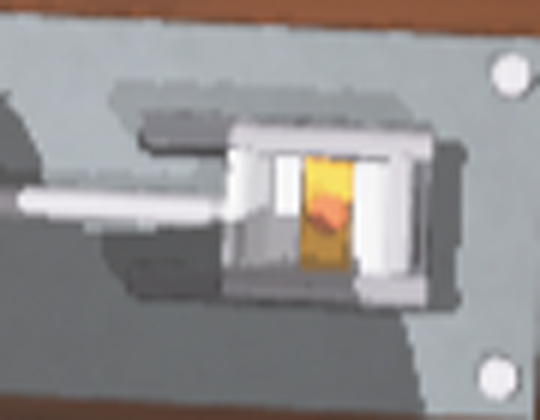

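The ledge (right edge ≈301) now meets the guide block. I'll continue gently until the tangential force shows the stop.

Request:
play_rows(travel=[[0.05,0.27,0],[0.11,0.25,0],[0.11,0.25,0],[0.13,0.23,0]], rotation=[[0.003,0.002,0],[0,0,0],[0,0,0],[0,0,0]], claw=[1,1,1,1])

```text
time_s: 10.77
position: [0.494, 0.1253, 0.0766]
tool_rot: [[0.0, 0.427, 0.904], [-0.002, 0.904, -0.427], [-1.0, -0.002, 0.001]]
ft_force: [2.7, -3.7, -4.0]
grip_width: 0.0188
```

```bash
python3 circ.py 8 0.06
```

```text
ang 149.4461912883342 r 0.04430824474944889 z 0.07664457873288795 f [ 2.7 -3.7 -4. ] tau [-0.71 -0.63  0.02] fix rot [0.002 0.    0.   ] w 0.018840977231800678 t 10.7667 q6 -63.68247357092966
[[0.08, 0.26, -0.06], [0.16, 0.22, 0], [0.17, 0.21, 0], [0.19, 0.2, 0], [0.19, 0.19, 0], [0.2, 0.17, 0], [0.22, 0.17, 0], [0.22, 0.15, 0]]
```

Request:
play_rows(travel=[[0.1,0.25,0],[0.16,0.22,0],[0.17,0.21,0],[0.19,0.2,0]], rotation=[[0.002,0,0],[0,0,0],[0,0,0],[0,0,0]], claw=[1,1,1,1])

```text
time_s: 11.1
position: [0.4962, 0.1287, 0.0765]
tool_rot: [[-0.012, 0.424, 0.906], [-0.014, 0.905, -0.424], [-1.0, -0.018, -0.005]]
ft_force: [-6.8, -17.6, 4.6]
grip_width: 0.0192
```

```bash
python3 circ.py 8 0.06
```

```text
ang 144.2078650074378 r 0.044333172223510395 z 0.0764949747707559 f [ -6.8 -17.6   4.6] tau [-2.65  0.93  0.07] fix rot [ 0.014 -0.012  0.   ] w 0.019221759730640334 t 11.1 q6 -62.75642137498745
[[0.11, 0.25, -0.05], [0.18, 0.21, 0], [0.19, 0.19, 0], [0.2, 0.18, 0], [0.21, 0.17, 0], [0.22, 0.16, 0], [0.23, 0.14, 0], [0.23, 0.13, 0]]
```

The stop is reached: about 18 N tangential and the knob no longer advances. I'll release and lift straight up.

Request:
play_rows(travel=[[0,0,0],[0,0,0],[0,0,0],[0,0,0],[0,0,0],[0,0,2],[0,0,3],[0,0,3],[0,0,3]], rotation=[[0,0,0],[0,0,0],[0,0,0],[0,0,0],[0,0,0],[0,0,0],[0,0,0],[0,0,0],[0,0,0]], claw=[1,4.5,4.5,4.5,4.5,4.5,4.5,4.5,4.5])

```text
time_s: 11.85
position: [0.4886, 0.1299, 0.185]
tool_rot: [[-0.034, 0.423, 0.905], [-0.013, 0.906, -0.424], [-0.999, -0.026, -0.026]]
ft_force: [0.2, -0.0, 0.1]
grip_width: 0.0453
```

```bash
python3 circ.py 1 0.06
```

```text
ang 148.10313572436445 r 0.05131922133842488 z 0.18499814339984236 f [ 0.2 -0.   0.1] tau [-0.02 -0.05  0.02] fix rot [ 0.013 -0.034  0.   ] w 0.04530304525238263 t 11.85 q6 -62.973255625852524
[[0.69, -0.11, -10.9]]
```

Request:
play_rows(travel=[[-0.13,-3.6,0],[-0.13,-3.6,0],[-0.13,-3.6,0],[-0.13,-3.6,0],[-0.13,-3.6,0],[-0.13,-3.6,0],[-0.13,-3.6,0],[-0.13,-3.6,0],[-0.13,-3.6,0],[-0.13,-3.6,0],[0,-2,0],[0,0,0]], rotation=[[0.006,-0.017,0],[0.006,-0.017,0],[0,0,0],[0,0,0],[0,0,0],[0,0,0],[0,0,0],[0,0,0],[0,0,0],[0,0,0],[0,0,0],[0,0,0]], claw=[4.5,4.5,4.5,4.5,4.5,4.5,4.5,4.5,4.5,4.5,4.5,4.5])

```text
time_s: 12.85
position: [0.4727, -0.2621, 0.1934]
tool_rot: [[0.016, 0.414, 0.91], [0.003, 0.91, -0.414], [-1.0, 0.01, 0.014]]
ft_force: [0.1, 0.5, 0.3]
grip_width: 0.045
```

```bash
python3 circ.py 1 0.06;python3 - <<'E'
from h import *
im=env.get_image("top")[:,:,::-1]
cv2.imwrite("pics/j3.png",cv2.resize(im[150:240,225:390],None,fx=4.8,fy=4.8,interpolation=cv2.INTER_CUBIC))
s=env.get_image("side")[:,:,::-1]
cv2.imwrite("pics/b1.png",cv2.resize(s[220:370,200:400],None,fx=4,fy=4,interpolation=cv2.INTER_CUBIC))
print(env.observe()["position"],env.observe()["tool_rot"])
E
```

```text
ang -99.2688712168804 r 0.3696787225638565 z 0.19344891633231434 f [0.1 0.5 0.3] tau [-0.03  0.01 -0.02] fix rot [-0.003  0.016  0.   ] w 0.045009471023383055 t 12.85 q6 -107.63864819224793
[[4.96, 32.1, -11.74]]
[ 0.47270885 -0.25885089  0.19346198] [[ 0.01579079  0.41218738  0.91096225]
 [ 0.00439574  0.91103842 -0.41229804]
 [-0.99986566  0.01051487  0.01257415]]
```

View pics/j3.png

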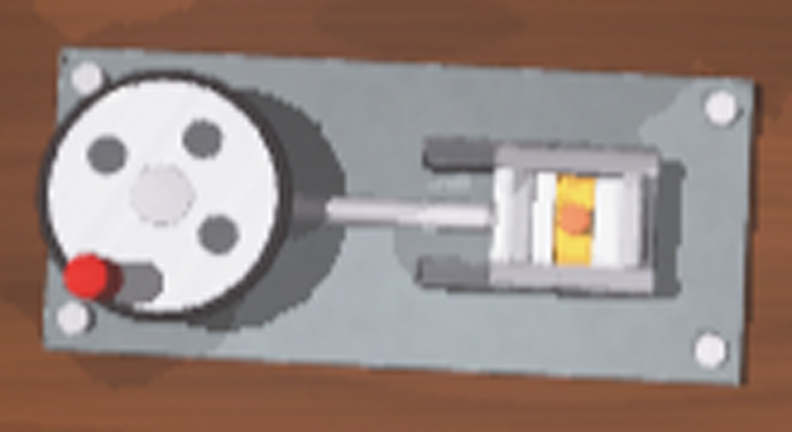

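View pics/b1.png

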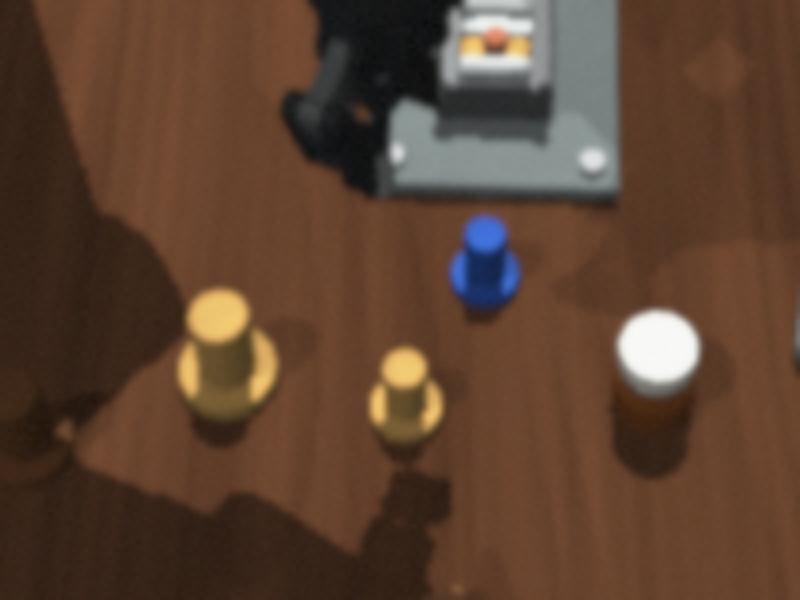

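The jaw's ledge touches the guide in j3 (≈554), so it is closed. The blank stands undisturbed, with its stem top at b1 (404,368).

```bash
python3 - <<'E'
from h import *
np.set_printoptions(precision=4,suppress=True)
print(px2w("side",(200+404.5/4-.5,220+368.5/4-.5),.044))
k=px2w("top",(225+89.5/4.8-.5,150+277.5/4.8-.5),.104); print(k,np.degrees(np.arctan2(k[1]-.1028,k[0]-.5322)))
print(px2w("side",(200+496/4-.5,220+39/4-.5),.044))
E
```

```text
[ 0.4724 -0.288   0.044 ]
[0.4947 0.1277 0.104 ] 146.39474802714412
[ 0.5209 -0.0819  0.044 ]
```

Request:
play_rows(travel=[[0.2,-2.6,-1],[0,0,0],[0,0,-2],[0,0,-2],[0,0,-2],[0,0,0],[0,0,0]], rotation=[[-0.004,0.016,0],[0,0,0],[0,0,0],[0,0,0],[0,0,0],[0,0,0],[0,0,0]], claw=[4.5,4.5,4.5,4.5,4.5,4.5,4.5])

```text
time_s: 13.53
position: [0.4766, -0.2746, 0.1236]
tool_rot: [[0.001, 0.403, 0.915], [0.002, 0.915, -0.403], [-1.0, 0.003, 0.0]]
ft_force: [1.4, -0.6, 0.4]
grip_width: 0.045
```

Request:
play_rows(travel=[[-0.2,-1.1,0],[0,0,0],[0,0,-1.5],[0,0,-1.5],[0,0,-1.0],[0,0,0],[0,0,0]], rotation=[[-0.002,0,0],[0,0,0],[0,0,0],[0,0,0],[0,0,0],[0,0,0],[0,0,0]], claw=[4.5,4.5,4.5,4.5,4.5,4.5,4.5])

```text
time_s: 14.12
position: [0.4773, -0.2872, 0.0901]
tool_rot: [[0.011, 0.401, 0.916], [-0.008, 0.916, -0.401], [-1.0, -0.003, 0.013]]
ft_force: [-0.9, -0.3, 0.9]
grip_width: 0.0446
```

```bash
python3 - <<'E'
from h import *
np.set_printoptions(precision=4,suppress=True)
s=env.get_image("side")[:,:,::-1]
cv2.imwrite("pics/b2.png",cv2.resize(s[240:350,230:370],None,fx=5,fy=5,interpolation=cv2.INTER_CUBIC))
t=env.get_image("top")[:,:,::-1]
cv2.imwrite("pics/b3.png",cv2.resize(t[170:270,380:500],None,fx=5,fy=5,interpolation=cv2.INTER_CUBIC))
print(env.observe()["position"],env.observe()["tool_rot"])
E
```

```text
[ 0.4774 -0.2872  0.0902] [[ 0.0109  0.4009  0.9161]
 [-0.0083  0.9161 -0.4008]
 [-0.9999 -0.0032  0.0133]]
```

View pics/b2.png

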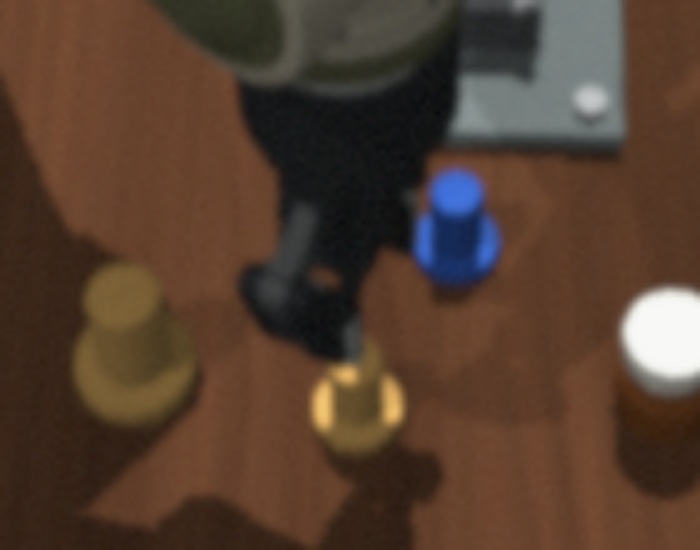

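View pics/b3.png

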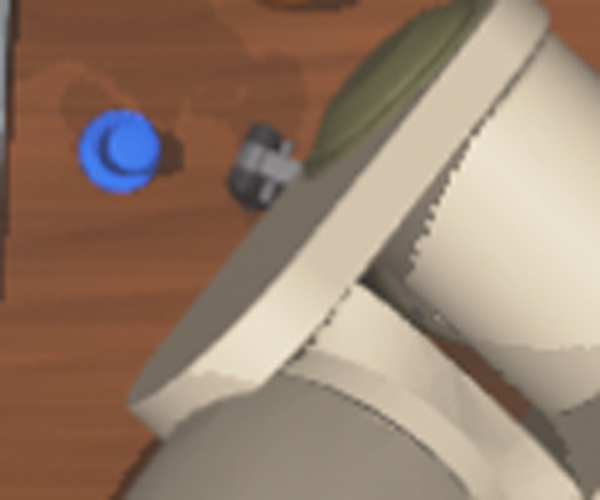

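Request:
play_rows(travel=[[-0.27,0.15,-0.5],[0,0,-1.2],[0,0,-1.2],[0,0,-1.2],[0,0,-0.6],[0,0,0],[0,0,0]], rotation=[[0.008,0.011,0],[0,0,0],[0,0,0],[0,0,0],[0,0,0],[0,0,0],[0,0,0]], claw=[4.5,4.5,4.5,4.5,4.5,4.5,4.5])

```text
time_s: 14.8
position: [0.4753, -0.2866, 0.0444]
tool_rot: [[0.002, 0.401, 0.916], [-0.003, 0.916, -0.401], [-1.0, -0.002, 0.003]]
ft_force: [0.4, 0.5, 0.9]
grip_width: 0.0448
```

Request:
play_rows(travel=[[-0.05,0.1,-0.8],[0,0,-0.8],[0,0,-0.6],[0,0,-0.6],[0,0,0],[0,0,0]], rotation=[[0.003,0.002,0],[0,0,0],[0,0,0],[0,0,0],[0,0,0],[0,0,0]], claw=[4.5,4.5,4.5,4.5,4.5,4.5])

```text
time_s: 15.3
position: [0.4752, -0.2859, 0.015]
tool_rot: [[0.001, 0.401, 0.916], [-0.001, 0.916, -0.401], [-1.0, -0.001, 0.001]]
ft_force: [0.5, 0.9, 0.1]
grip_width: 0.0448
```

Request:
play_rows(travel=[[0,0,0.1],[0,0,0],[0,0,0],[0,0,0],[0,0,0],[0,0,0],[0,0,0]], rotation=[[0,0,0],[0,0,0],[0,0,0],[0,0,0],[0,0,0],[0,0,0],[0,0,0]], claw=[1,1,1,1,1,1,1], squeeze=70)

```text
time_s: 15.88
position: [0.4752, -0.2858, 0.0163]
tool_rot: [[0.001, 0.401, 0.916], [-0.001, 0.916, -0.401], [-1.0, -0.001, 0.001]]
ft_force: [-0.1, -0.5, -2.3]
grip_width: 0.0197
```

```bash
python3 - <<'E'
from h import *
np.set_printoptions(precision=4,suppress=True)
s=env.get_image("side")[:,:,::-1]
cv2.imwrite("pics/b4.png",cv2.resize(s[240:350,230:370],None,fx=5,fy=5,interpolation=cv2.INTER_CUBIC))
o=env.observe();print(o["position"],o["tool_rot"][:,0],o["ft_force"],o["wrist_torque"],o["grip_width"])
E
```

```text
[ 0.4752 -0.2858  0.0163] [ 0.0011 -0.001  -1.    ] [-0.2299 -0.473  -2.437 ] [-0.0124  0.0018  0.0087] 0.019766405114588183
```

View pics/b4.png

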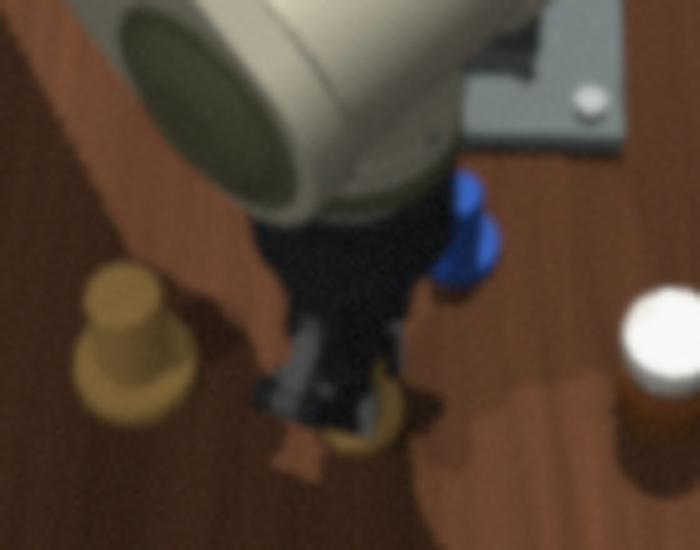

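Request:
play_rows(travel=[[0,0,0.6],[0,0,1.2],[0,0,1.5],[0,0,1.5],[0,0,1.5],[0,0,1.5],[0,0,1],[0,0,0],[0,0,0]], rotation=[[0,0,0],[0,0,0],[0,0,0],[0,0,0],[0,0,0],[0,0,0],[0,0,0],[0,0,0],[0,0,0]], claw=[1,1,1,1,1,1,1,1,1])

```text
time_s: 16.68
position: [0.4741, -0.2849, 0.1103]
tool_rot: [[-0.0, 0.401, 0.916], [0.0, 0.916, -0.401], [-1.0, 0.0, -0.0]]
ft_force: [-0.3, 0.6, -3.0]
grip_width: 0.0198
```

```bash
python3 - <<'E'
from h import *
np.set_printoptions(precision=4,suppress=True)
s=env.get_image("side")[:,:,::-1]
cv2.imwrite("pics/b5.png",cv2.resize(s[180:320,230:400],None,fx=4,fy=4,interpolation=cv2.INTER_CUBIC))
o=env.observe();print(o["position"],o["tool_rot"][:,0],o["ft_force"],o["wrist_torque"],o["grip_width"])
E
```

```text
[ 0.4742 -0.2849  0.1103] [-0.0002  0.0001 -1.    ] [ 0.7172 -0.676  -1.8765] [ 0.0377 -0.0155  0.0612] 0.019898464863799013
```

View pics/b5.png

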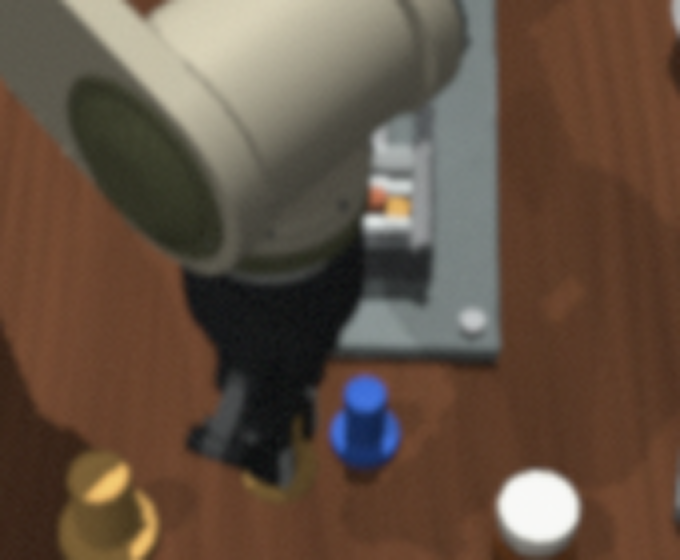

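Request:
play_rows(travel=[[0.3,1.5,0],[0.65,2.7,0],[0.65,2.7,0],[0.65,2.7,0],[0.65,2.7,0],[0.65,2.7,0],[0.4,1.8,0],[0.2,0.8,0],[0,0,0],[0,0,0]], rotation=[[0,0,0],[0,0,0],[0,0,0],[0,0,0],[0,0,0],[0,0,0],[0,0,0],[0,0,0],[0,0,0],[0,0,0]], claw=[1,1,1,1,1,1,1,1,1,1])

```text
time_s: 17.57
position: [0.5126, -0.0955, 0.1029]
tool_rot: [[-0.012, 0.402, 0.916], [0.007, 0.916, -0.402], [-1.0, 0.002, -0.014]]
ft_force: [0.2, 0.0, -2.1]
grip_width: 0.0202
```

Request:
play_rows(travel=[[0.55,0.9,0],[0.45,0.75,0],[0,0,0],[0,0,0],[0,0,0]], rotation=[[-0.007,-0.012,0],[0,0,0],[0,0,0],[0,0,0],[0,0,0]], claw=[1,1,1,1,1])

```text
time_s: 17.98
position: [0.5233, -0.0804, 0.1023]
tool_rot: [[0.0, 0.405, 0.914], [-0.001, 0.914, -0.405], [-1.0, -0.0, 0.001]]
ft_force: [0.1, 0.8, -3.1]
grip_width: 0.0201
```

```bash
python3 - <<'E'
from h import *
np.set_printoptions(precision=4,suppress=True)
s=env.get_image("side")[:,:,::-1]
cv2.imwrite("pics/n1.png",cv2.resize(s[170:270,260:400],None,fx=5,fy=5,interpolation=cv2.INTER_CUBIC))
o=env.observe();print(o["position"],o["tool_rot"][:,0],o["ft_force"],o["wrist_torque"],o["grip_width"])
E
```

```text
[ 0.5233 -0.0804  0.1023] [ 0.0003 -0.0006 -1.    ] [ 0.5761 -0.0408 -2.1505] [-0.0102  0.073  -0.0549] 0.01999660860841462
```

View pics/n1.png

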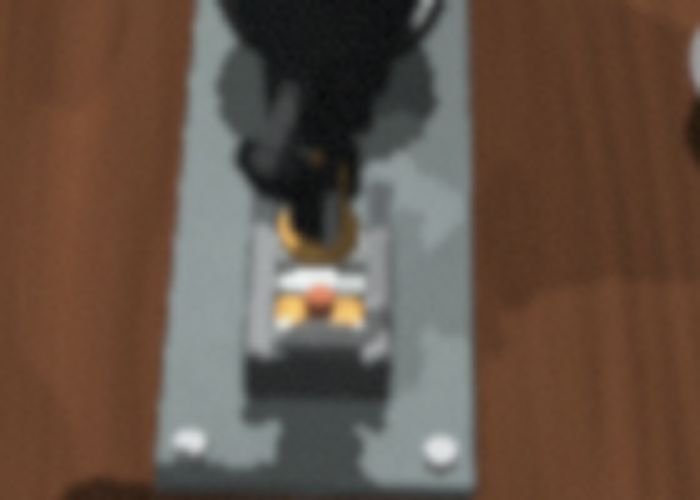

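```bash
python3 - <<'E'
from h import *
np.set_printoptions(precision=2,suppress=True)
P=w2px("side",[[0.5233,-.0804,.094],[0.5233,-.0804,.086],[.5232,-.0772,.044]])
print((P-[260,170]+.5)*5-.5)
E
```

```text
[[325.9  222.36]
 [325.73 234.43]
 [324.45 290.08]]
```

```bash
python3 - <<'E'
import cv2
b=cv2.imread("pics/n1.png"); cv2.imwrite("pics/n1z.png",cv2.resize(b[150:350,220:420],None,fx=3,fy=3,interpolation=cv2.INTER_CUBIC))
E
```

```text
(no output)
```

View pics/n1z.png

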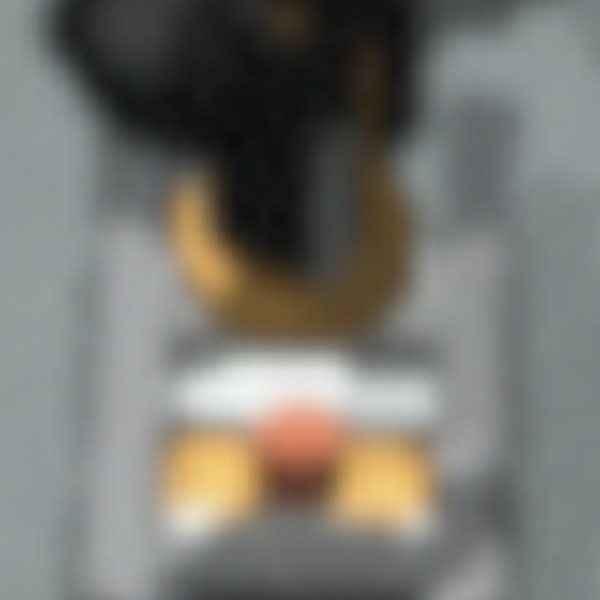

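```bash
python3 - <<'E'
from h import *
np.set_printoptions(precision=2,suppress=True)
f=lambda P:(w2px("side",P)-[260,170]+.5)*5-.5
t=np.linspace(0,2*np.pi,200)
for c in [(.5233,-.0804),(.5213,-.0804)]:
    P=np.vstack([np.c_[c[0]+.018*np.cos(t),c[1]+.018*np.sin(t),0*t+z] for z in(.086,.094)])
    q=f(P); print(c,q[:,0].min(),q[:,0].max(),q[:,1].max(), "c",(q[:,0].min()+q[:,0].max())/2)
    P=np.c_[.5232+.007*np.cos(t),-.0772+.007*np.sin(t),0*t+.044]; q=f(P); print("plg",q.min(0),q.max(0))
s=cv2.imread("pics/n1.png")
# row profiles at native
o=env.observe()
E
python3 - <<'E'
import cv2,numpy as np
b=cv2.imread("pics/n1.png")
for y in (225,235,245): 
    print(y); print([(x,tuple(int(v) for v in b[y,x])) for x in range(265,375,4)])
print([(x,tuple(int(v) for v in b[296,x])) for x in range(296,346,4)])
E
```

```text
(0.5233, -0.0804) 284.1751118965855 367.63103990641395 266.3201228959015 c 325.90307590149973
plg [308.8 278. ] [340.1  302.26]
(0.5213, -0.0804) 279.53805554710567 362.9967203526884 266.3645516059247 c 321.26738794989706
plg [308.8 278. ] [340.1  302.26]
225
[(265, (141, 140, 137)), (269, (130, 130, 127)), (273, (113, 122, 128)), (277, (96, 128, 152)), (281, (94, 148, 186)), (285, (87, 144, 180)), (289, (70, 109, 135)), (293, (46, 64, 79)), (297, (25, 33, 38)), (301, (21, 22, 22)), (305, (21, 21, 20)), (309, (21, 20, 19)), (313, (20, 17, 17)), (317, (24, 23, 23)), (321, (38, 37, 37)), (325, (56, 55, 54)), (329, (66, 67, 65)), (333, (65, 68, 68)), (337, (56, 63, 69)), (341, (45, 62, 73)), (345, (39, 65, 82)), (349, (42, 70, 89)), (353, (57, 81, 95)), (357, (84, 98, 105)), (361, (110, 117, 118)), (365, (122, 125, 121)), (369, (123, 123, 118)), (373, (121, 120, 116))]
235
[(265, (166, 165, 163)), (269, (162, 162, 159)), (273, (152, 157, 159)), (277, (134, 153, 168)), (281, (114, 158, 190)), (285, (100, 163, 205)), (289, (87, 152, 194)), (293, (70, 123, 158)), (297, (51, 88, 114)), (301
[... 655 characters left out ...]
(44, 79, 101)), (309, (40, 72, 92)), (313, (39, 67, 86)), (317, (39, 64, 80)), (321, (45, 64, 77)), (325, (54, 68, 78)), (329, (56, 71, 81)), (333, (52, 71, 84)), (337, (47, 72, 87)), (341, (42, 71, 89)), (345, (40, 70, 87)), (349, (51, 75, 90)), (353, (78, 93, 103)), (357, (112, 120, 123)), (361, (144, 148, 146)), (365, (157, 158, 155)), (369, (156, 155, 153)), (373, (151, 150, 147))]
[(296, (119, 167, 204)), (300, (118, 160, 197)), (304, (114, 148, 197)), (308, (106, 137, 205)), (312, (101, 133, 211)), (316, (100, 134, 217)), (320, (99, 133, 218)), (324, (100, 133, 216)), (328, (103, 134, 209)), (332, (103, 136, 196)), (336, (110, 146, 188)), (340, (117, 155, 185)), (344, (121, 159, 186))]
```

The side picture shows the held flange (x 275–357 in n1, centre 316) about 5 px, roughly 2 mm, left of centre over the plunger (320). I'll shift +x, lower to just above the nest and re-check.

Request:
play_rows(travel=[[0.2,0.15,-0.5],[0,0,-0.8],[0,0,-0.8],[0,0,-0.4],[0,0,0],[0,0,0],[0,0,0]], rotation=[[0,0,0],[0,0,0],[0,0,0],[0,0,0],[0,0,0],[0,0,0],[0,0,0]], claw=[1,1,1,1,1,1,1])

```text
time_s: 18.62
position: [0.5248, -0.0798, 0.0736]
tool_rot: [[-0.002, 0.407, 0.913], [-0.0, 0.913, -0.407], [-1.0, -0.001, -0.001]]
ft_force: [0.1, -0.1, -1.4]
grip_width: 0.0199
```

```bash
python3 - <<'E'
from h import *
np.set_printoptions(precision=4,suppress=True)
s=env.get_image("side")[:,:,::-1]
cv2.imwrite("pics/n2.png",cv2.resize(s[195:265,280:370],None,fx=8,fy=8,interpolation=cv2.INTER_CUBIC))
o=env.observe();print(o["position"],o["tool_rot"][:,0],o["ft_force"],o["wrist_torque"],o["grip_width"])
E
```

```text
[ 0.5249 -0.0798  0.0737] [-0.0013 -0.0002 -1.    ] [ 0.7166 -0.6129 -2.5209] [ 0.0305 -0.0464 -0.0301] 0.019913921057427546
```

View pics/n2.png

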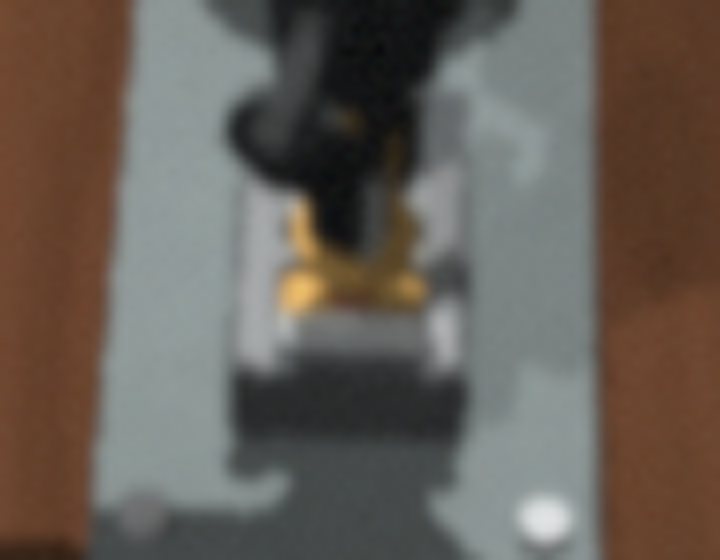

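```bash
python3 - <<'E'
from h import *
np.set_printoptions(precision=1,suppress=True)
f=lambda P:(w2px("side",P)-[280,195]+.5)*8-.5
n=np.array([.5232,-.0772]);th=np.radians(-2.78);R=np.array([[np.cos(th),-np.sin(th)],[np.sin(th),np.cos(th)]])
def F(x,y,z): p=n+R@[x,y]; return f([[*p,z]])[0]
print("seat edge",F(0,-.009,.036),"jaw seat edge",F(0,.009,.036),"plg",F(0,0,.044))
print("end wall top",F(0,-.026,.049),"rails",F(-.021,0,.049),F(.021,0,.049), "plate corners bottom",F(-.07,-.08,.012),F(.07,-.08,.012))
t=np.linspace(0,2*np.pi,200)
for c in [(.5249,-.0798),(.5232,-.0772)]:
    P=np.vstack([np.c_[c[0]+.018*np.cos(t),c[1]+.018*np.sin(t),0*t+z] for z in(.0577,.0657)])
    q=f(P); print(c,q.min(0),q.max(0))
s=cv2.imread("pics/n2.png"); print([(y,tuple(int(v) for v in s[y,395])) for y in range(220,330,6)])
print([(y,tuple(int(v) for v in s[y,330])) for y in range(220,330,6)])
E
```

```text
seat edge [358.3 307.5] jaw seat edge [360.1 257.7] plg [359.4 264.4]
end wall top [356.9 326.3] rails [284.3 251. ] [435.  255.2] plate corners bottom [ 93.1 559.2] [607.5 574.2]
(0.5249, -0.0798) [301.1 172. ] [432. 291.]
(0.5232, -0.0772) [294.8 165. ] [425.5 283.7]
[(220, (39, 62, 78)), (226, (39, 63, 79)), (232, (40, 65, 81)), (238, (42, 68, 84)), (244, (41, 70, 88)), (250, (40, 69, 88)), (256, (39, 68, 87)), (262, (40, 69, 88)), (268, (41, 72, 91)), (274, (46, 80, 103)), (280, (52, 92, 118)), (286, (55, 98, 124)), (292, (52, 93, 118)), (298, (50, 86, 107)), (304, (50, 79, 95)), (310, (64, 82, 92)), (316, (85, 93, 98)), (322, (100, 103, 104)), (328, (106, 107, 105))]
[(220, (18, 17, 16)), (226, (18, 18, 16)), (232, (20, 22, 23)), (238, (25, 32, 38)), (244, (29, 47, 56)), (250, (35, 61, 77)), (256, (43, 76, 97)), (262, (49, 87, 110)), (268, (50, 90, 115)), (274, (51, 92, 118)), (280, (55, 96, 123)), (286, (55, 95, 124)), (292, (51, 89, 118)), (298, (52, 84, 112)), (304, (66, 91, 112)), (310, (88, 104, 116)), (316, (105, 114, 119)), (322, (114, 118, 118)), (328, (116, 117, 115))]
```

Flange edges at x 288–418 (centre 353) against the guide block centre at 355, and the front edge matches a centred y. It is aligned, so I'll lower it.

Request:
play_rows(travel=[[0,0,-0.4],[0,0,-0.3],[0,0,-0.2],[0,0,0],[0,0,0]], rotation=[[0,-0.001,0],[0,0,0],[0,0,0],[0,0,0],[0,0,0]], claw=[1,1,1,1,1], squeeze=100)

```text
time_s: 19.08
position: [0.5252, -0.0799, 0.0644]
tool_rot: [[0.001, 0.407, 0.913], [-0.001, 0.913, -0.407], [-1.0, -0.0, 0.001]]
ft_force: [0.1, -1.0, -1.5]
grip_width: 0.0194
```

```bash
python3 - <<'E'
from h import *
np.set_printoptions(precision=4,suppress=True)
s=env.get_image("side")[:,:,::-1]
cv2.imwrite("pics/n3.png",cv2.resize(s[195:265,280:370],None,fx=8,fy=8,interpolation=cv2.INTER_CUBIC))
o=env.observe();print(o["position"],o["tool_rot"][:,0],o["ft_force"],o["wrist_torque"],o["grip_width"])
E
```

```text
[ 0.5252 -0.0799  0.0644] [ 0.0012 -0.0007 -1.    ] [-0.0468  0.1336 -2.7133] [0.0107 0.0187 0.0153] 0.01931539699908896
```

View pics/n3.png

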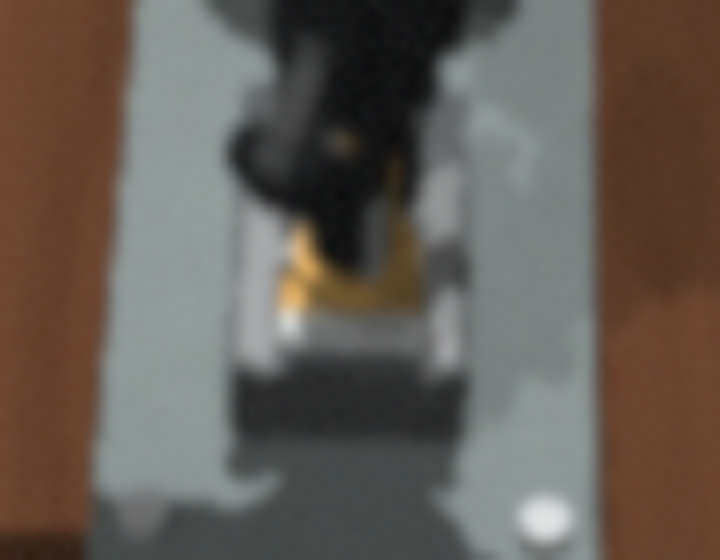

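Request:
play_rows(travel=[[0,0,-0.12],[0,0,-0.12],[0,0,-0.1],[0,0,-0.1],[0,0,0]], rotation=[[0,0,0],[0,0,0],[0,0,0],[0,0,0],[0,0,0]], claw=[1,1,1,1,1])

```text
time_s: 19.55
position: [0.5255, -0.08, 0.0603]
tool_rot: [[0.002, 0.407, 0.913], [-0.001, 0.913, -0.407], [-1.0, -0.0, 0.003]]
ft_force: [-1.1, 0.1, 1.9]
grip_width: 0.0196
```

Request:
play_rows(travel=[[-0.03,0,-0.12],[0,0,-0.12],[0,0,-0.12],[0,0,-0.12],[0,0,0]], rotation=[[0.001,0.002,0],[0,0,0],[0,0,0],[0,0,0],[0,0,0]], claw=[1,1,1,1,1])

```text
time_s: 19.97
position: [0.5256, -0.0801, 0.0565]
tool_rot: [[0.002, 0.407, 0.913], [-0.001, 0.913, -0.407], [-1.0, 0.0, 0.002]]
ft_force: [-1.0, 0.2, 4.5]
grip_width: 0.0195
```

```bash
python3 - <<'E'
from h import *
np.set_printoptions(precision=4,suppress=True)
s=env.get_image("side")[:,:,::-1]
cv2.imwrite("pics/n4.png",cv2.resize(s[195:265,280:370],None,fx=8,fy=8,interpolation=cv2.INTER_CUBIC))
o=env.observe();print(o["position"],o["tool_rot"][:,0],o["ft_force"],o["wrist_torque"],o["grip_width"])
E
```

```text
[ 0.5255 -0.0801  0.0566] [ 0.0019 -0.0008 -1.    ] [-1.883   0.7579  5.1099] [0.1491 0.3996 0.0556] 0.01922752711960904
```

View pics/n4.png

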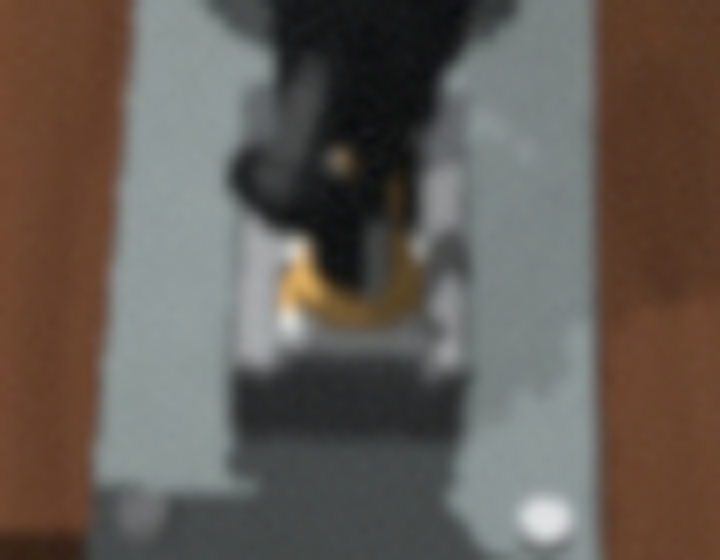

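Request:
play_rows(travel=[[-0.02,0,-0.12],[0,0,-0.12],[0,0,-0.12],[0,0,-0.1],[0,0,-0.05]], rotation=[[0.001,0.002,0],[0,0,0],[0,0,0],[0,0,0],[0,0,0]], claw=[1,1,1,1,1])

```text
time_s: 20.43
position: [0.5256, -0.0801, 0.0529]
tool_rot: [[0.001, 0.407, 0.914], [-0.0, 0.914, -0.407], [-1.0, 0.0, 0.001]]
ft_force: [-2.5, 0.7, 7.3]
grip_width: 0.0192
```

Request:
play_rows(travel=[[0,0,-0.1],[0,0,-0.1],[0,0,-0.1]], rotation=[[0,0,0],[0,0,0],[0,0,0]], claw=[1,1,1])

```text
time_s: 20.68
position: [0.5256, -0.0801, 0.0524]
tool_rot: [[0.003, 0.406, 0.914], [-0.001, 0.914, -0.406], [-1.0, 0.0, 0.003]]
ft_force: [-5.1, 1.8, 15.4]
grip_width: 0.0191
```

Request:
play_rows(travel=[[-0.03,0,-0.15],[-0.03,0,-0.2],[0,0,-0.2]], rotation=[[0.001,0.003,0],[0,0,0],[0,0,0]], claw=[1,1,1])

```text
time_s: 20.93
position: [0.5257, -0.0801, 0.0523]
tool_rot: [[0.004, 0.406, 0.914], [-0.002, 0.914, -0.406], [-1.0, -0.0, 0.004]]
ft_force: [-9.4, 2.0, 26.3]
grip_width: 0.0194
```

```bash
python3 - <<'E'
from h import *
np.set_printoptions(precision=4,suppress=True)
s=env.get_image("side")[:,:,::-1]
cv2.imwrite("pics/n5.png",cv2.resize(s[195:265,280:370],None,fx=8,fy=8,interpolation=cv2.INTER_CUBIC))
o=env.observe();print(o["position"],o["tool_rot"][:,0],o["ft_force"],o["wrist_torque"],o["grip_width"])
E
```

```text
[ 0.5257 -0.0801  0.0523] [ 0.004  -0.0021 -1.    ] [-7.3353  3.2018 26.1114] [ 0.3982  1.4765 -0.0378] 0.01970518840506314
```

View pics/n5.png

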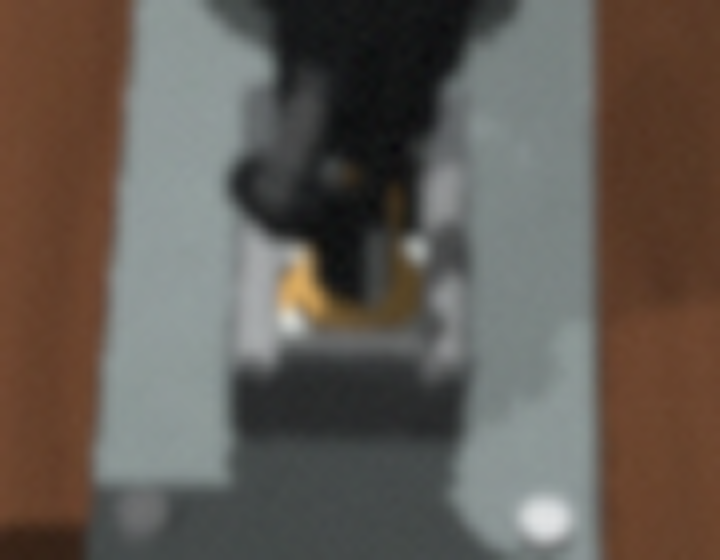

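Request:
play_rows(travel=[[-0.05,0.02,-0.2],[-0.05,0.02,-0.22]], rotation=[[0.002,0.006,0],[0.002,0.006,0]], claw=[1,1])

```text
time_s: 21.15
position: [0.5257, -0.0801, 0.0523]
tool_rot: [[-0.003, 0.406, 0.914], [-0.0, 0.914, -0.406], [-1.0, -0.002, -0.003]]
ft_force: [-6.6, 2.8, 26.9]
grip_width: 0.0199
```

```bash
python3 - <<'E'
from h import *
np.set_printoptions(precision=4,suppress=True)
t=env.get_image("top")[:,:,::-1]
for i in range(5): env.get_image("side")
s=env.get_image("side")[:,:,::-1]
cv2.imwrite("pics/f1.png",t); cv2.imwrite("pics/f2.png",s)
o=env.observe();print(o["position"],o["tool_rot"][:,0],o["ft_force"],o["wrist_torque"],o["grip_width"],o["time_s"])
E
```

```text
[ 0.5256 -0.0801  0.0523] [-0.003  -0.0005 -1.    ] [-6.7567  2.5648 24.6119] [ 0.3135  1.1182 -0.033 ] 0.018811003308924053 21.5
```

View pics/f1.png

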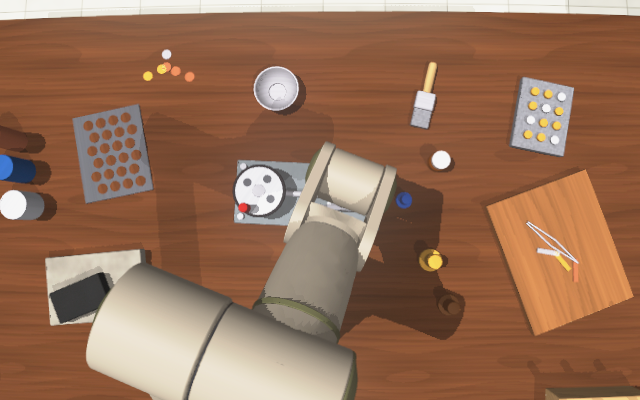

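View pics/f2.png

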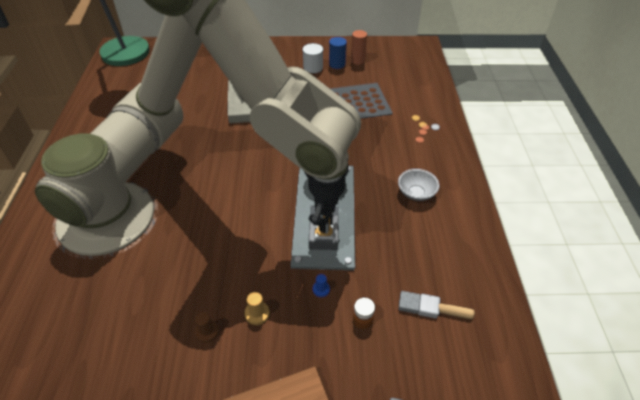

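The hold is stable: z stays at 0.0523, with about 25 N read and 27 N net down force. Travel from plunger contact was 8.0 mm, and the knob at top (243,208) and the bystanders are unmoved. I'm handing in.

```bash
python3 - <<'E'
from rig import env
print(env.close_job()); o=env.observe(); print(o["position"],o["ft_force"],o["time_s"])
E
```

```text
the job is handed in; nothing more can be done
None
the job is handed in; nothing more can be done
```

I wound the handwheel about 8.9 rad clockwise by its red knob until it stopped against roughly 18 N of resistance. In the top picture the jaw's ledge meets the brass guide. I then gripped the small brass blank by its stem, set it flange down into the nest and pressed it onto the seats in steps of about 1 mm. The job was handed in at 21.5 s with the gripper still pressing.

**Last checks:**
- **Seating:** the tool went down 8.0 mm from first plunger contact and then stopped at z 0.0523. The net push was about 27 N against a spring of about 10.5 N, and it held steady over 0.35 s. Tool tilt was about 0.003 rad.
- **Bystanders:** the jar, bowl, brush and look-alikes appear unmoved in the final pictures.

**What disagreed or was not confirmed:**
- The two cameras differed by 2–5 mm. The side picture showed the held blank about 2 mm off to one side of the nest, so I corrected that before lowering it.
- A side force of about 7 N remained while pressing.
- The knob's angle after release, read from the picture, is about 2° off the arm's own reading (about 0.1 mm of jaw travel).
- That the flange is flat on both seats is inferred from travel and force; the gripper hides part of the flange.

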